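Fetch the small jar from behind the reagent bottles and set it on the balance

ROBOT

A 6-joint arm with a two-finger parallel gripper is mounted at the origin on the work surface. World frame = base frame: x ahead of the robot, y to its left, z up, the work surface at z = 0. Lengths are in m, angles in degrees, forces in N, time in s.
With the tool pointing down it reaches from about 0.3 to 0.75 m from the base axis. Payload 8.5 kg.
Tool frame: the origin (TCP) lies at the very end of the fingers, on their centre line; the grasp point (between the pads) lies 19 mm behind it; z points along the fingers, y is the line along which they close (so a half turn about z gives the same grasp; the last joint's range is limited). The gripper opens to 85 mm and grips with 20 to 120 N. Pads are 22 mm wide; open, the fingers measure 114 mm over their backs; the gripper's body (76 mm by 85 mm) begins 54 mm behind the grasp point. The pads swing forward as they close: fully open they stand 13 mm farther back than shut.
Start: joints at [61.862, 21.807, 74.336, -0, 83.858, -12.336], TCP at [0.15, 0.529, 0.231] pointing down, gripper open.
Joint ranges: [-178.18, 178.18], [-50.72, 133.34], [12.68, 142.11], [-81.47, 261.47], [9.98, 163.14], [-165.26, 165.26]. Speed limits (degrees/s): [136.94, 136.94, 180, 180, 180, 180].

INTERFACE

Orientations are given as a 3x3 rotation matrix whose columns are the frame's x, y, z axes.
In Python, from rig import observe, cams, ticket gives the robot as it stands.
- The arm moves only by the tool move_arm, never from a script. Its arguments are lists of equal length, an entry for each row: "jaw": the finger opening in cm, from 0 to 8.54; "dp": the shift along the tool's x, y, z in cm, a list of three; "turn": the turn, a rotation vector about the tool's x, y, z in rad, a list of three. In form: {"jaw": [jaw, ...], "dp": [[tx, ty, tz], ...], "turn": [[wx, wy, wz], ...]}. A call has 1 to 12 rows; each row shifts and turns the commanded pose from where the row before left it, along the tool's axes as they then stand; what a row does not reach is not made up. A row lasts 1/12 s, in which the tool goes at most 41.7 mm and 7.16 degrees, less where a joint would pass 70% of its speed; a pose out of reach is approached as far as the arm can. A call is refused whole if a number of a shift passes 4.17 or a number of a turn 0.125, either way. A call with a gripper value outside its range is refused whole. The fingers move at their own pace and stop on an object; "force" is the grip in N (left out, the last holds). Time passes only in rows, so rows that do not move let the fingers close. It gives the time, the measured TCP pose, the force, the opening and the grip force at its end, in the units of the state.
- observe(): the state, without advancing time (a new reading comes with each control period).
- cams.get_image(name): name is "side" or "top"; returns (picture, depth): 400x640x3 uint8, red, green, blue; 400x640 float32, m along the optical axis (not along the pixel's ray), 0 where there is no reading.
- cams.calibration(name): a dict with "vertical_fov" (degrees; the focal length in pixels is half the picture's height over the tangent of half this angle, whatever the lens; pixels are square), "cx", "cy" (the principal point, pixels), "view" (4x4, takes a point from world to camera coordinates). Camera axes: x right, y up, looking along -z (the intrinsics and any distortion apply to the point x, -y, -z); pixel columns grow to the right and rows downward; lengths in m; the calibration is good to about 2 mm. A picture is of the moment at which its call begins. calibration takes no time and is no camera call.
- ticket.close_job(): hands the job in; it is judged then, once.
Trained networks look in the newest picture that a camera, given by its name, has taken for a name from the list of things; names that differ only in an ending like _2 or _b are one class to them, and where a whole thing is asked for, a point or a joint stands for the part that bears it (a point fixed in the world has none). Each returns a list of dicts, best first, with "p" (0 to 1); they miss things now and then, are a little off and sometimes report something else, mostly with a low value. They report only what shows in the picture. A call takes as long as a camera call.
- cams.spot_in(camera, query): "box" ([centre column, centre row, width, height] as shares, 0 to 1, of the picture: columns of its width, rows of its height, round what is visible of it).
- cams.outline_of(camera, query): "mask" (400x640 bool, what is visible of it) and "box" ([centre column, centre row, width, height] as shares, 0 to 1, of the picture: columns of its width, rows of its height, round what is visible of it).
- cams.mark_of(camera, query): "location" ([column, row] as shares, 0 to 1, of the picture: columns of its width, rows of its height: a listed point, or the origin of a listed thing).
The state is a dict: "time_s": time; "q": joint angles; "qvel": joint speeds; "joint_efforts": joint torques, N m; "position": TCP position; "tool_rot": TCP orientation; "ft_force": force on the tool from outside, world axes, zero at the start; "wrist_torque": the same for the moment, N m; "grip_width": finger opening in m; "gripper_force": force on a finger pad.
Only numpy, scipy, OpenCV 4.12 (cv2) and the standard library are available. Lean on these libraries where they do the work, as an engineer would, in place of code of your own. Each camera call takes 0.05 s, during which the arm holds its last target. There are 200 camera calls.

TASK

The small amber jar is hemmed in by two bottles and a stoppered flask in the grey reagent caddy. First move all three of them to the long white spill tray, standing upright; then fetch the jar and stand it in the middle of the balance's pan; and only then put the two bottles and the flask back in the caddy, each on the very spot where it stood at the start. Leave the beaker and the petri dish where they are.

Things in the scene. Friction and masses are not known exactly. Their poses are not given: they have to be found in the camera images.
- round_bottle_mid (a point): Tall white round bottle, 150 mm high; body 58 mm diameter up to 105 mm, sloping shoulder to 123 mm, then a round white cap 36 mm in diameter from 122 to 150 mm above its foot (grasp it by the cap). About 0.2 kg. Stands upright; this point is on its vertical axis, half-way up; z axis up.
- square_bottle_mid (a point): White bottle of square section, 52 x 52 mm, 135 mm high; body up to 100 mm, shoulder to 112 mm, then a round white cap 32 mm in diameter from 112 to 135 mm above its foot (grasp it by the cap). About 0.2 kg. Stands upright; this point is on its vertical axis, half-way up; z axis up. x and y axes square to its sides.
- flask_mid (a point): Clear glass conical flask, 122 mm high; foot 64 mm in diameter, tapering to a neck 22 mm in diameter from 76 mm up, closed with a fast black rubber stopper 27 mm in diameter from 100 to 122 mm above its foot (grasp it by the stopper). About 0.15 kg. Stands upright; this point is on its vertical axis, half-way up; z axis up.
- jar_mid (a point): Small squat jar, 56 mm high: amber glass 48 mm in diameter up to 36 mm, white cap 44 mm in diameter above. About 0.08 kg. At the start it stands in the caddy about 7 mm from its three taller neighbours. Stands upright; this point is on its vertical axis, half-way up; z axis up.
- caddy: Grey open caddy, fixed, 160 mm (x) by 240 mm (y), rim 16 mm high, walls and floor 5 mm thick: things in it stand 5 mm above the bench. Origin: centre of its underside; z up, -x side to the robot. Four places, marked by thin white rings 42 mm wide, at x, y = (30, 0) (the jar), (-34, 0), (30, 64), (30, -64) mm; the bottles and flask stand on the last three, which on which varies.
- tray: Long white spill tray, fixed, empty at the start: 320 mm (its x, running roughly away from the robot) by 130 mm (its y), rim 14 mm above the bench, walls and floor 5 mm thick, so things in it stand 5 mm above the bench. Origin at the centre of its underside, z up, on the bench. It lies left or right of the caddy, the balance on the other side.
- pan (a point): Centre of the top of the balance's round steel pan, 110 mm in diameter and level, 68 mm above the bench; the pan does not move. The balance's white body, 220 x 170 mm, lies 17 mm below the top of the pan; z up.
- beaker: Bystander: small open glass beaker, 48 mm in diameter, 55 mm high, in one front corner of the caddy, near x, y = (-36, 82) mm of its frame. Origin at the centre of its underside.
- dish: Bystander: flat covered glass petri dish, 50 mm in diameter, 14 mm high, lying in the other front corner of the caddy, near x, y = (-36, -82) mm of its frame. Origin at the centre of its underside.

How it is judged:
By the outcome, as a careful person would: the job done as asked, in the order asked, and still so for the second after the job is handed in, with the robot touching nothing.
It also fails if it takes over 144 s, if anything falls off the work surface, if the arm or the gripper's body presses on something with over 40 N, if the wrist force passes 120 N, or if a joint passes its speed limit or range.

## Working session

There is one attempt and no reset: what is moved stays moved. The work goes in short steps, Python scripts to look and compute and a tool call to move; the robot and the scene stay as the last step left them, time stands still between calls to the robot, and variables do not carry over. Pictures are saved under pics/ and viewed, at most 14 in all, crops included, and the job is handed in when it is done.

Besides the shell and the picture viewer there is one more tool, called by a JSON object that holds its "name" and its "arguments". move_arm: Moves the arm, as the interface text tells. Its arguments: {"type":"object","properties":{"jaw":{"type":"array","items":{"type":"number"}},"dp":{"type":"array","items":{"type":"array","items":{"type":"number"}}},"turn":{"type":"array","items":{"type":"array","items":{"type":"number"}}},"force":{"type":"number"}},"required":["jaw","dp","turn"]}

```bash
ls; mkdir -p pics; python3 - <<'E'
from rig import observe,cams
import cv2
s=observe();print(s['time_s'],s['position'],s['tool_rot'],s['grip_width'],s['ft_force'])
for n in('side','top'):
    im,d=cams.get_image(n);cv2.imwrite(f'pics/{n}0.png',im[:,:,::-1]);print(cams.calibration(n))
E
```

```text
pics
0.0 [0.14963538 0.52895051 0.23069245] [[-9.62201850e-01  2.72336320e-01 -7.27182364e-04]
 [ 2.72337073e-01  9.62201029e-01 -1.30357403e-03]
 [ 3.44685064e-04 -1.45234006e-03 -9.99998886e-01]] 0.08541201741910176 [ 0.27500975 -0.17406754  0.01173007]
{'vertical_fov': 49.68467114384365, 'cx': 317.9719937859857, 'cy': 202.82800814565564, 'view': array([[-0.95989813, -0.27960236, -0.02044751,  0.53887748],
       [ 0.17135748, -0.64288039,  0.74655302, -0.15585164],
       [-0.22188329,  0.71311102,  0.66501164, -0.90919295],
       [ 0.        ,  0.        ,  0.        ,  1.        ]])}
{'vertical_fov': 48.966180101209915, 'cx': 315.6679687221361, 'cy': 207.66274321353623, 'view': array([[-0.01225771, -0.9999204 ,  0.00299048,  0.01038035],
       [ 0.97247157, -0.01122513,  0.23275105, -0.58178466],
       [-0.23269895,  0.00576115,  0.97253175, -0.99537436],
       [ 0.        ,  0.        ,  0.        ,  1.        ]])}
```

View pics/side0.png

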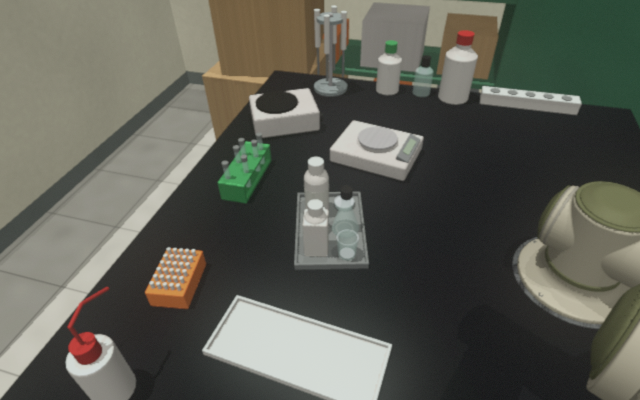

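View pics/top0.png

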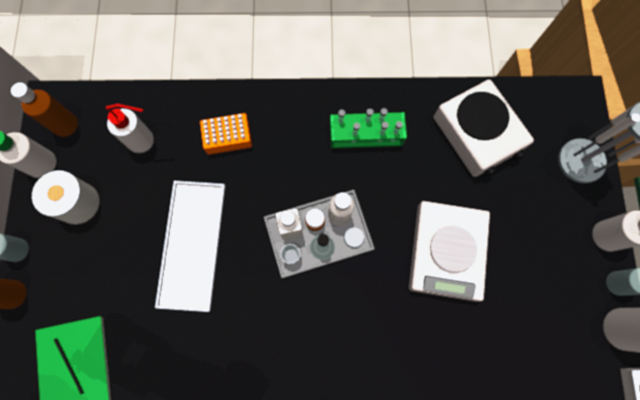

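The top view shows the tray at left (190,245), the caddy at (318,235) and the balance at right (452,250). In the caddy the square bottle is at (288,217), the jar at (316,219), the round bottle at (343,203), the flask at (321,242), the beaker at (290,254) and the dish at (354,238).

```bash
cat > h.py <<'E'
import numpy as np, cv2
from rig import observe,cams
def cal(n):
    c=cams.calibration(n); f=200/np.tan(np.radians(c['vertical_fov']/2)); return f,c['cx'],c['cy'],c['view']
def ray(n,u,v):
    f,cx,cy,V=cal(n); R=V[:3,:3]; o=-R.T@V[:3,3]
    return o,R.T@np.array([(u-cx)/f,-(v-cy)/f,-1.])
def pt(n,u,v,d): o,r=ray(n,u,v); return o+r*d
def atz(n,u,v,z): o,r=ray(n,u,v); return o+r*(z-o[2])/r[2]
def proj(n,p):
    f,cx,cy,V=cal(n); c=V[:3,:3]@np.asarray(p)+V[:3,3]; return np.array([cx+f*c[0]/-c[2],cy-f*c[1]/-c[2]])
def tri(a,b):
    (o1,r1),(o2,r2)=ray('side',*a),ray('top',*b)
    t=np.linalg.lstsq(np.c_[r1,-r2],o2-o1,rcond=None)[0]
    p,q=o1+r1*t[0],o2+r2*t[1]; return (p+q)/2,np.linalg.norm(p-q)
def cloud(n,d,sub=1):
    f,cx,cy,V=cal(n); v,u=np.mgrid[0:400,0:640]; R=V[:3,:3]; o=-R.T@V[:3,3]
    r=np.stack([(u-cx)/f,-(v-cy)/f,-np.ones(u.shape)],-1)@R
    return o+r*d[...,None]
def Rt(): s=observe(); return np.array(s['tool_rot']),np.array(s['position'])
def goto(p,yaw=None):
    "needed tool-frame shift (cm)"
    R,q=Rt(); return np.round(R.T@(np.asarray(p)-q)*100,2)
E
python3 - <<'E'
from h import *
np.set_printoptions(precision=4,suppress=True)
D={n:cams.get_image(n)[1] for n in('side','top')}
for q in ['round_bottle_mid','square_bottle_mid','flask_mid','jar_mid','caddy','tray','pan','beaker','dish']:
    L={}
    for n in('side','top'):
        r=cams.mark_of(n,q)
        if r: L[n]=np.array(r[0]['location'])*[640,400]; print(q,n,L[n],round(r[0]['p'],2),len(r))
    if len(L)==2: print('   tri',*tri(L['side'],L['top']))
C={n:cloud(n,D[n]) for n in D}
for q in ['tray','caddy','round_bottle_mid','square_bottle_mid','flask_mid','jar_mid','beaker','dish']:
  for n in D:
    r=cams.outline_of(n,q)
    if not r: print(q,n,'none');continue
    m=r[0]['mask']&(D[n]>0); P=C[n][m]; np.save(f'{q}_{n}.npy',P)
    z=P[:,2]; top=P[z>np.percentile(z,98)-.004]
    print(q,n,round(r[0]['p'],2),m.sum(),'z',np.percentile(z,[2,50,98]),'topmean',top.mean(0))
np.savez('clouds.npz',**C)
E
```

```text
round_bottle_mid side [313.6 189. ] 0.98 2
round_bottle_mid top [344.512 206.   ] 0.79 1
   tri [ 0.589  -0.067   0.0602] 0.0033728020426682095
square_bottle_mid side [315.2  227.08] 0.66 1
square_bottle_mid top [289.92 221.08] 0.76 1
   tri [0.5482 0.0656 0.0693] 0.0021772883332697784
flask_mid side [296.128 351.   ] 0.22 1
flask_mid top [323.776 242.8  ] 0.9 1
   tri [ 0.6363 -0.0282 -0.6626] 0.052809318224451604
jar_mid side [294.976 349.88 ] 0.74 1
caddy side [331.008 230.12 ] 0.94 1
caddy top [320.576 230.68 ] 0.97 1
   tri [ 0.5354 -0.0092 -0.0087] 0.007750944285154914
tray side [296.704 348.72 ] 0.94 1
tray top [190.08 240.72] 0.98 2
   tri [0.5113 0.3191 0.0107] 0.005365870111800192
pan side [378.176 136.08 ] 0.71 1
pan top [452.608 246.4  ] 0.91 1
   tri [ 0.4812 -0.3198  0.0712] 0.003826232651197661
beaker side [344.32 251.2 ] 0.85 1
beaker top [291.072 257.68 ] 0.81 1
   tri [0.4745 0.0664 0.0112] 0.012363590665780449
dish side [345.28 208.4 ] 0.5 1
dish top [354.688 235.68 ] 0.76 1
   tri [ 0.5216 -0.0967 -0.0118] 0.008505772616723063
tray side 0.95 11647 z [0.0025 0.0053
[... 491 characters left out ...]
9 0.0883 0.1406] topmean [0.5455 0.0714 0.1397]
square_bottle_mid top 0.58 608 z [0.0236 0.1076 0.1424] topmean [0.5433 0.0682 0.1405]
flask_mid side 0.76 733 z [0.0113 0.0561 0.1279] topmean [ 0.4978 -0.0083  0.1267]
flask_mid top 0.75 503 z [0.012  0.0484 0.1296] topmean [ 0.4952 -0.0109  0.1277]
jar_mid side none
jar_mid top 0.86 346 z [0.0058 0.0602 0.0648] topmean [0.5594 0.0053 0.0624]
beaker side 0.97 594 z [0.0046 0.0409 0.0611] topmean [0.4768 0.0678 0.0596]
beaker top 0.54 323 z [0.0046 0.0217 0.0628] topmean [0.4734 0.0661 0.061 ]
dish side 0.6 89 z [0.0088 0.0186 0.0214] topmean [ 0.5291 -0.0863  0.0201]
dish top 0.63 282 z [0.0154 0.0192 0.0238] topmean [ 0.5166 -0.0894  0.0215]
```

```bash
cat > fit.py <<'E'
from h import *
np.set_printoptions(precision=4,suppress=True)
from scipy.optimize import minimize
def disc(P,r):  # disc centre: median-robust fit of xy footprint
    xy=P[:,:2]; c,rr=cv2.minEnclosingCircle((xy*1000).astype(np.float32)); return xy.mean(0),np.array(c)/1000,rr
def rect(P,w,l):
    (c,s,a)=cv2.minAreaRect((P[:,:2]*1000).astype(np.float32)); return np.array(c),s,a
E
python3 - <<'E'
from fit import *
Z=np.load('clouds.npz')
guess={'round':(.576,-.057,.155,18),'square':(.544,.0682,.140,16),'flask':(.4955,-.0105,.127,13.5),'jar':(.5595,.0055,.061,22),'pan':(.4812,-.32,.068,55)}
for k,(x,y,z,r) in guess.items():
  for n in('side','top'):
    P=Z[n].reshape(-1,3); h=np.hypot(P[:,0]-x,P[:,1]-y)
    S=P[(h<r/1000+.012)&(abs(P[:,2]-z-.001)<.0045)]
    if len(S)<5: print(k,n,len(S));continue
    m,c,rr=disc(S,r); print(k,n,len(S),'z',np.median(S[:,2]),'mean',m,'circ',c,rr)
# rims
for k,(x,y,w,l,z) in {'caddy':(.53,0,.16,.24,.016),'tray':(.51,.32,.32,.13,.014)}.items():
  for n in('side','top'):
    P=Z[n].reshape(-1,3); h=np.hypot(P[:,0]-x,P[:,1]-y)
    S=P[(h<.19)&(P[:,2]>.009)&(P[:,2]<.022)]
    if k=='caddy': S=S[np.hypot(S[:,0]-x,S[:,1]-y)<.155]
    # outer boundary fit: minimise area-consistent box via 2%/98% percentiles over angle
    best=None
    for a in np.radians(np.arange(-40,41,.25)):
        u=(S[:,:2]-[x,y])@np.array([[np.cos(a),-np.sin(a)],[np.sin(a),np.cos(a)]])
        lo,hi=np.percentile(u,[1,99],axis=0); A=np.prod(hi-lo)
        if best is None or A<best[0]: best=(A,np.degrees(a),lo,hi,a)
    A,d,lo,hi,a=best; c=(lo+hi)/2; R=np.array([[np.cos(a),-np.sin(a)],[np.sin(a),np.cos(a)]])
    print(k,n,len(S),'yaw',d,'size',hi-lo,'centre',np.array([x,y])+R@c)
E
```

```text
round side 132 z 0.15484865292488503 mean [ 0.5806 -0.053 ] circ [ 0.581  -0.0547] 18.630367279052734
round top 192 z 0.1550643398506411 mean [ 0.5777 -0.0557] circ [ 0.5779 -0.0554] 18.02233123779297
square side 138 z 0.13991858862521867 mean [0.546  0.0698] circ [0.5465 0.0689] 16.3414306640625
square top 154 z 0.13998303146152358 mean [0.5429 0.0683] circ [0.543  0.0684] 15.765560150146484
flask side 89 z 0.1269511354825259 mean [ 0.4988 -0.0093] circ [ 0.4995 -0.0102] 13.855178833007812
flask top 105 z 0.1270910645236738 mean [ 0.4957 -0.0111] circ [ 0.4959 -0.0109] 13.42790699005127
jar side 3
jar top 240 z 0.06112727860751954 mean [0.5597 0.0066] circ [0.5597 0.0066] 21.72728157043457
pan side 699 z 0.06779580935237217 mean [ 0.4827 -0.3193] circ [ 0.4839 -0.3231] 57.793704986572266
pan top 1612 z 0.0684539457432004 mean [ 0.4795 -0.322 ] circ [ 0.4795 -0.3227] 55.383392333984375
caddy side 1011 yaw 16.5 size [0.1593 0.24  ] centre [ 0.5338 -0.0007]
caddy top 1262 yaw 16.5 size [0.16   0.2389] centre [ 0.5309 -0.0021]
tray side 1581 yaw -4.5 size [0.3194 0.1307] centre [0.5098 0.3177]
tray top 1052 yaw -4.5 size [0.319  0.1307] centre [0.5067 0.3174]
```

{"name": "move_arm", "arguments": {"jaw": [6, 6, 6, 6, 6, 6, 6, 6, 6, 6, 6, 6], "dp": [[0, 0, 0], [0, 0, 0], [0, 0, 0], [0, 0, 0], [0, 0, 0], [-1.55, -3.45, 0], [-1.55, -3.45, 0], [-1.55, -3.45, 0], [-1.55, -3.45, 0], [-1.55, -3.45, 0], [-1.55, -3.45, 0], [-1.55, -3.45, 0]], "turn": [[0, 0, -0.113], [0, 0, -0.113], [0, 0, -0.113], [0, 0, -0.113], [0, 0, -0.113], [0, 0, 0], [0, 0, 0], [0, 0, 0], [0, 0, 0], [0, 0, 0], [0, 0, 0], [0, 0, 0]], "force": 40}}

```text
time_s: 2.9
position: [0.3235, 0.3271, 0.2315]
tool_rot: [[-0.958, -0.285, 0.0], [-0.285, 0.958, 0.0], [-0.001, 0.0, -1.0]]
ft_force: [0.4, 0.6, 0.2]
grip_width: 0.0602
gripper_force: 0.0
```

```bash
cat > g.py <<'E'
import sys
from h import *
np.set_printoptions(precision=4,suppress=True)
R,p=Rt(); s=observe()
print('t',s['time_s'],'p',p,'yawY',np.degrees(np.arctan2(R[1,1],R[0,1])),'zt',R[:,2],'w',s['grip_width'])
for a in sys.argv[1:]:
    t=[float(x) for x in a.split(',')]; print(a,'tool cm',goto(t),'|d|',np.linalg.norm(np.array(t)-p)*100)
E
python3 g.py .5447,.0687,.2
```

```text
t 2.9 p [0.3235 0.3271 0.2315] yawY 106.57857753890546 zt [ 0.0005  0.0003 -1.    ] w 0.060224971494423685
.5447,.0687,.2 tool cm [-13.83 -31.08   3.16] |d| 34.16521266512391
```

{"name": "move_arm", "arguments": {"jaw": [6, 6, 6, 6, 6, 6, 6, 6, 6, 6, 6], "dp": [[-1.5, -3.4, 0], [-1.5, -3.4, 0], [-1.5, -3.4, 0], [-1.5, -3.4, 0], [-1.5, -3.4, 0], [-1.5, -3.4, 0.5], [-1.5, -3.4, 0.5], [-1.5, -3.4, 0.5], [-1.1, -2.5, 0.5], [-0.7, -1.4, 0.5], [0, 0, 0.5]], "turn": [[0, 0, 0], [0, 0, 0], [0, 0, 0], [0, 0, 0], [0, 0, 0], [0, 0, 0], [0, 0, 0], [0, 0, 0], [0, 0, 0], [0, 0, 0], [0, 0, 0]]}}

```text
time_s: 3.82
position: [0.5451, 0.0679, 0.2005]
tool_rot: [[-0.959, -0.282, 0.0], [-0.282, 0.959, -0.0], [-0.0, -0.0, -1.0]]
ft_force: [-0.6, -0.2, -0.3]
grip_width: 0.06
gripper_force: 0.0
```

```bash
python3 - <<'E'
from h import *
import cv2
for n in('side','top'):
    im,d=cams.get_image(n); np.savez(f'c1_{n}.npz',im=im,d=d)
    p=proj(n,Rt()[1]); print(n,p)
    u,v=int(p[0]),int(p[1])
    c=im[max(v-60,0):v+60,u-60:u+60]; cv2.imwrite(f'pics/{n}1.png',cv2.resize(c[:,:,::-1],None,fx=3,fy=3))
a=cv2.imread('pics/side1.png');b=cv2.imread('pics/top1.png');cv2.imwrite('pics/c1.png',np.hstack([a,b]))
E
python3 g.py .5447,.0687,.120
```

```text
side [314.76695248 181.61249168]
top [284.30784454 211.51342651]
t 3.9167 p [0.5428 0.0705 0.2003] yawY 106.55761355982408 zt [-0.0024  0.0005 -1.    ] w 0.05996901242508573
.5447,.0687,.120 tool cm [-0.15 -0.24  8.03] |d| 8.03678294230211
```

View pics/c1.png

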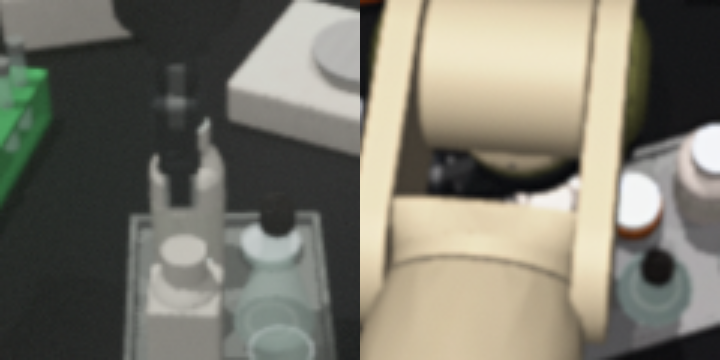

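{"name": "move_arm", "arguments": {"jaw": [6, 6, 6, 6, 6, 6, 6], "dp": [[0, 0, 0], [0, 0, 2], [0, 0, 2], [0, 0, 2], [0, 0, 1.2], [0, 0, 0], [0, 0, 0]], "turn": [[0, 0, 0], [0, 0, 0], [0, 0, 0], [0, 0, 0], [0, 0, 0], [0, 0, 0], [0, 0, 0]]}}

```text
time_s: 4.5
position: [0.5432, 0.071, 0.1299]
tool_rot: [[-0.958, -0.287, 0.0], [-0.287, 0.958, 0.0], [-0.0, 0.0, -1.0]]
ft_force: [0.5, -0.3, 0.5]
grip_width: 0.0597
gripper_force: 0.0
```

```bash
python3 g.py .5447,.0687,.120; python3 - <<'E'
from h import *
im,d=cams.get_image('side'); p=proj('side',Rt()[1]); print(p)
q=proj('side',[.5447,.0687,.140]);print(q)
c=im[120:260,240:400]; cv2.imwrite('pics/s2.png',cv2.resize(c[:,:,::-1],None,fx=4,fy=4,interpolation=cv2.INTER_CUBIC))
E
python3 g.py .5447,.0687,.120
```

```text
t 4.5 p [0.5432 0.071  0.1299] yawY 106.65357042442395 zt [ 0.0001  0.0001 -1.    ] w 0.05971128404730234
.5447,.0687,.120 tool cm [-0.08 -0.26  0.99] |d| 1.029653762143127
[315.33573904 208.01844129]
[315.02843397 203.87968441]
t 4.55 p [0.5437 0.0707 0.1305] yawY 106.63788687742472 zt [ 0.0015 -0.0001 -1.    ] w 0.05976173751461056
.5447,.0687,.120 tool cm [-0.04 -0.22  1.05] |d| 1.0770730362856233
```

View pics/s2.png

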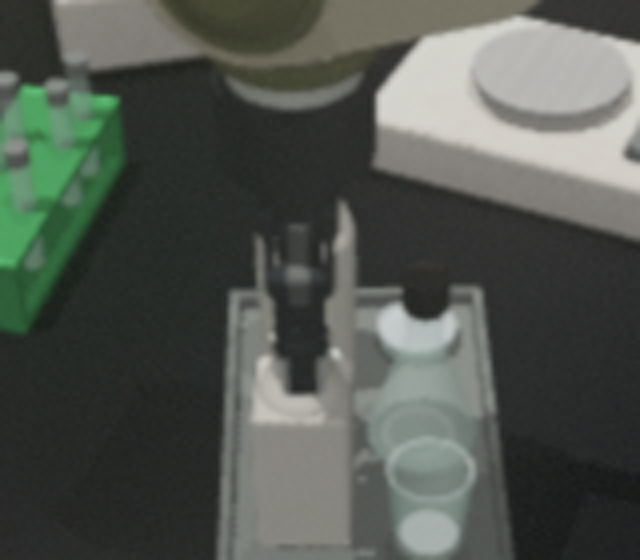

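{"name": "move_arm", "arguments": {"jaw": [6, 6, 2.4, 2.4, 2.4, 2.4, 2.4, 2.4], "dp": [[0, -0.2, 0.9], [0, 0, 0], [0, 0, 0], [0, 0, 0], [0, 0, 0], [0, 0, 0], [0, 0, 0], [0, 0, 0]], "turn": [[0, 0, 0], [0, 0, 0], [0, 0, 0], [0, 0, 0], [0, 0, 0], [0, 0, 0], [0, 0, 0], [0, 0, 0]], "force": 40}}

```text
time_s: 5.22
position: [0.5444, 0.0681, 0.1208]
tool_rot: [[-0.958, -0.285, 0.001], [-0.285, 0.958, 0.0], [-0.001, -0.0, -1.0]]
ft_force: [-1.0, 0.2, 4.8]
grip_width: 0.0303
gripper_force: 39.8
```

```bash
python3 g.py; python3 - <<'E'
import numpy as np
for y in(16.5,-4.5):
    pass
a=np.radians(-4.5);R=np.array([[np.cos(a),-np.sin(a)],[np.sin(a),np.cos(a)]])
for x in(-.1,0,.1): print(x,np.array([.508,.3175])+R@[x,0])
E
```

```text
t 5.2167 p [0.5444 0.0681 0.1208] yawY 106.56755880179183 zt [ 0.0009  0.     -1.    ] w 0.03026433668596062
-0.1 [0.40830827 0.32534591]
0 [0.508  0.3175]
0.1 [0.60769173 0.30965409]
```

{"name": "move_arm", "arguments": {"jaw": [2.4, 2.4, 2.4, 2.4, 2.4, 2.4, 2.4, 2.4, 2.4, 2.4, 2.4, 2.4], "dp": [[0, 0, -0.5], [0, 0, -1.5], [0, 0, -2], [0, 0, -2], [0, 0, -2], [-0.5, 0.8, -1], [-1.2, 2, 0], [-1.7, 2.8, 0], [-2, 3.3, 0], [-2, 3.3, 0], [-2, 3.3, 0], [-1.7, 2.8, 0]], "turn": [[0, 0, 0], [0, 0, 0], [0, 0, 0], [0, 0, 0], [0, 0, 0], [0, 0, 0], [0, 0, 0], [0, 0, 0], [0, 0, 0], [0, 0, 0], [0, 0, 0], [0, 0, 0]]}}

```text
time_s: 6.22
position: [0.5982, 0.2775, 0.2098]
tool_rot: [[-0.958, -0.286, -0.001], [-0.286, 0.958, -0.0], [0.001, 0.0, -1.0]]
ft_force: [0.1, -0.2, -1.6]
grip_width: 0.0305
gripper_force: 39.9
```

```bash
python3 g.py .608,.310,.21 .608,.310,.1208
```

```text
t 6.2167 p [0.5982 0.2775 0.2098] yawY 106.60982002825278 zt [-0.0011 -0.0001 -1.    ] w 0.030479740758661347
.608,.310,.21 tool cm [-1.87  2.84 -0.02] |d| 3.397998511227546
.608,.310,.1208 tool cm [-1.88  2.84  8.9 ] |d| 9.53074808098659
```

{"name": "move_arm", "arguments": {"jaw": [2.4, 2.4, 2.4, 2.4, 2.4, 2.4, 2.4, 2.4, 2.4, 2.4, 2.4], "dp": [[-1.2, 1.8, 0], [-0.7, 1, 0], [0, 0, 0], [0, 0, 1.5], [0, 0, 2.5], [0, 0, 2.5], [0, 0, 1.2], [0, 0, 0.6], [0, 0, 0.4], [0, 0, 0], [0, 0, 0]], "turn": [[0, 0, 0], [0, 0, 0], [0, 0, 0], [0, 0, 0], [0, 0, 0], [0, 0, 0], [0, 0, 0], [0, 0, 0], [0, 0, 0], [0, 0, 0], [0, 0, 0]]}}

```text
time_s: 7.13
position: [0.609, 0.3072, 0.1244]
tool_rot: [[-0.959, -0.285, 0.001], [-0.285, 0.959, 0.0], [-0.001, -0.0, -1.0]]
ft_force: [0.6, 0.4, -1.8]
grip_width: 0.0304
gripper_force: 39.9
```

```bash
python3 g.py .608,.310,.1208; python3 -c "
from h import *
print(observe()['ft_force'])"
```

```text
t 7.1333 p [0.609  0.3072 0.1244] yawY 106.5528440901658 zt [ 0.0014  0.0004 -1.    ] w 0.03038861846746198
.608,.310,.1208 tool cm [0.01 0.3  0.36] |d| 0.4656883758057625
[ 0.6178574   0.41957549 -1.77262384]
```

{"name": "move_arm", "arguments": {"jaw": [2.4, 2.4, 2.4, 4.5, 5, 5, 5, 5, 5, 5, 5, 5], "dp": [[0, 0, 0.2], [0, 0, 0.1], [0, 0, 0], [0, 0, 0], [0, 0, 0], [0, 0, 0], [0, 0, -1.5], [0, 0, -2], [0, 0, -2], [0, 0, -1.5], [1, -1.3, -0.5], [2, -2.7, -0.5]], "turn": [[0, 0, 0], [0, 0, 0], [0, 0, 0], [0, 0, 0], [0, 0, 0], [0, 0, 0], [0, 0, 0], [0, 0, 0], [0, 0, 0], [0, 0, 0], [0, 0, 0], [0, 0, 0]]}}

```text
time_s: 8.13
position: [0.5915, 0.2622, 0.2008]
tool_rot: [[-0.958, -0.288, 0.002], [-0.288, 0.958, 0.001], [-0.002, 0.001, -1.0]]
ft_force: [0.6, -0.4, -1.0]
grip_width: 0.0504
gripper_force: 0.0
```

```bash
python3 g.py .4976,-.0105,.18
```

```text
t 8.1333 p [0.5915 0.2622 0.2008] yawY 106.7463444399054 zt [ 0.002   0.0012 -1.    ] w 0.05040635769604506
.4976,-.0105,.18 tool cm [ 16.85 -23.41   2.03] |d| 28.915324700085666
```

{"name": "move_arm", "arguments": {"jaw": [5, 5, 5, 5, 5, 5, 5, 5, 5, 5, 5], "dp": [[2.1, -2.9, 0], [2.1, -2.9, 0], [2.1, -2.9, 0], [2.1, -2.9, 0], [2.1, -2.9, 0], [2.1, -2.9, 0], [2.1, -2.9, 0], [1.5, -2.1, 1], [0.65, -1, 1], [0, 0, 0], [0, 0, 0]], "turn": [[0, 0, 0], [0, 0, 0], [0, 0, 0], [0, 0, 0], [0, 0, 0], [0, 0, 0], [0, 0, 0], [0, 0, 0], [0, 0, 0], [0, 0, 0], [0, 0, 0]]}}

```text
time_s: 9.05
position: [0.4965, -0.0121, 0.1805]
tool_rot: [[-0.959, -0.284, -0.0], [-0.284, 0.959, 0.0], [0.0, 0.0, -1.0]]
ft_force: [0.2, 0.2, 0.1]
grip_width: 0.05
gripper_force: 0.0
```

```bash
python3 - <<'E'
from h import *
np.set_printoptions(precision=4,suppress=True)
ps=[];
im,d=cams.get_image('side')
for i in range(3): cams.calibration('side'); ps.append(Rt()[1])
r=cams.outline_of('side','square_bottle_mid'); C=cloud('side',d)
# square bottle cap in tray
P=C.reshape(-1,3); S=P[(np.hypot(P[:,0]-.608,P[:,1]-.31)<.035)&(abs(P[:,2]-.14)<.004)]
print(len(S),S.mean(0),cv2.minEnclosingCircle((S[:,:2]*1000).astype(np.float32)))
P=P[(np.hypot(P[:,0]-.608,P[:,1]-.31)<.05)]; print(P[:,2].max())
cv2.imwrite('pics/s3.png',cv2.resize(im[100:400,180:420,::-1],None,fx=2,fy=2,interpolation=cv2.INTER_CUBIC))
E
python3 g.py .4976,-.0105,.105
```

```text
239 [0.6101 0.3087 0.1397] ((609.5726928710938, 307.0020751953125), 17.077383041381836)
0.1430129815453729
t 9.15 p [ 0.497  -0.0112  0.1809] yawY 106.6149983146061 zt [ 0.0011 -0.0001 -1.    ] w 0.04983325455661099
.4976,-.0105,.105 tool cm [-0.07  0.05  7.59] |d| 7.5941069990194245
```

View pics/s3.png

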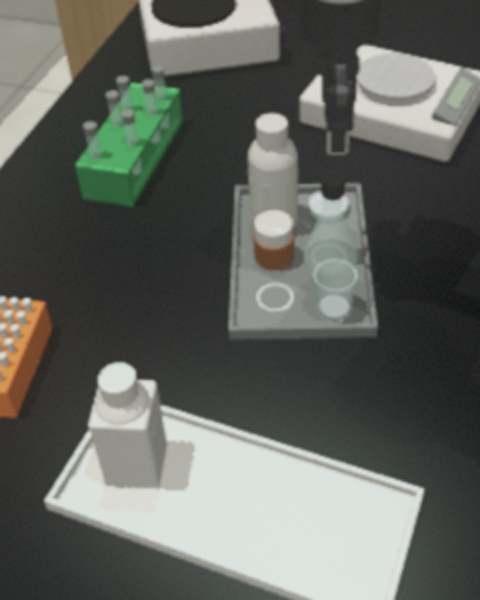

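The square bottle stands upright in the far part of the tray (crop 130,430) and its ring in the caddy is free. The gripper is above the flask's stopper (crop 335,150).

{"name": "move_arm", "arguments": {"jaw": [5, 5, 5, 5, 5, 5, 2, 2, 2, 2, 2, 2], "dp": [[-0.05, 0.05, 1.5], [0, 0, 2.5], [0, 0, 2.5], [0, 0, 1.3], [0, 0, 0], [0, 0, 0], [0, 0, 0], [0, 0, 0], [0, 0, 0], [0, 0, 0], [0, 0, 0], [0, 0, 0]], "turn": [[0, 0, 0], [0, 0, 0], [0, 0, 0], [0, 0, 0], [0, 0, 0], [0, 0, 0], [0, 0, 0], [0, 0, 0], [0, 0, 0], [0, 0, 0], [0, 0, 0], [0, 0, 0]], "force": 40}}

```text
time_s: 10.15
position: [0.4976, -0.0111, 0.1037]
tool_rot: [[-0.958, -0.285, 0.003], [-0.285, 0.958, -0.0], [-0.003, -0.001, -1.0]]
ft_force: [-0.1, 2.6, 6.9]
grip_width: 0.0258
gripper_force: 39.1
```

```bash
python3 g.py .408,.325,.102
```

```text
t 10.15 p [ 0.4976 -0.0111  0.1037] yawY 106.5743157254877 zt [ 0.003  -0.0002 -1.    ] w 0.025750620385037244
.408,.325,.102 tool cm [-1.   34.77  0.14] |d| 34.783774881219216
```

{"name": "move_arm", "arguments": {"jaw": [2, 2, 2, 2, 2, 2, 2, 2, 2, 2, 2, 2], "dp": [[0, 0, -0.5], [0, 0, -1.5], [0, 0, -2], [0, 0, -2], [0, 0, -2], [0, 1, -1], [-0.1, 2, 0], [-0.1, 3, 0], [-0.1, 3.5, 0], [-0.1, 3.5, 0], [-0.1, 3.5, 0], [-0.1, 3.5, 0]], "turn": [[0, 0, 0], [0, 0, 0], [0, 0, 0], [0, 0, 0], [0, 0, 0], [0, 0, 0], [0, 0, 0], [0, 0, 0], [0, 0, 0], [0, 0, 0], [0, 0, 0], [0, 0, 0]]}}

```text
time_s: 11.15
position: [0.4441, 0.184, 0.1923]
tool_rot: [[-0.959, -0.285, -0.001], [-0.285, 0.959, -0.0], [0.001, 0.0, -1.0]]
ft_force: [0.2, -0.4, -2.2]
grip_width: 0.0257
gripper_force: 39.5
```

```bash
python3 g.py .408,.325,.1047
```

```text
t 11.15 p [0.4441 0.184  0.1923] yawY 106.56052768616942 zt [-0.0005 -0.     -1.    ] w 0.025718965768639076
.408,.325,.1047 tool cm [-0.56 14.54  8.76] |d| 16.983406808080083
```

{"name": "move_arm", "arguments": {"jaw": [2, 2, 2, 2, 2, 2, 2, 2, 2, 2, 2, 2], "dp": [[-0.1, 3.5, 0], [-0.1, 3.5, 0], [-0.1, 3.2, 0], [-0.1, 2.5, 0], [-0.1, 1.5, 0], [0, 0, 1], [0, 0, 2.2], [0, 0, 2.2], [0, 0, 1.8], [0, 0, 1], [0, 0, 0.3], [0, 0, 0]], "turn": [[0, 0, 0], [0, 0, 0], [0, 0, 0], [0, 0, 0], [0, 0, 0], [0, 0, 0], [0, 0, 0], [0, 0, 0], [0, 0, 0], [0, 0, 0], [0, 0, 0], [0, 0, 0]]}}

```text
time_s: 12.15
position: [0.4091, 0.3198, 0.1068]
tool_rot: [[-0.958, -0.285, -0.002], [-0.285, 0.958, -0.001], [0.002, -0.0, -1.0]]
ft_force: [-0.4, -0.1, -1.6]
grip_width: 0.0254
gripper_force: 39.6
```

```bash
python3 g.py .408,.325,.1037
```

```text
t 12.15 p [0.4091 0.3198 0.1068] yawY 106.58368852662373 zt [-0.0016 -0.0007 -1.    ] w 0.025411995530343123
.408,.325,.1037 tool cm [-0.05  0.53  0.31] |d| 0.6164939625172781
```

{"name": "move_arm", "arguments": {"jaw": [2, 2, 2, 4, 5, 5, 5, 5, 6, 6, 6, 6], "dp": [[0, 0, 0.2], [0, 0, 0.05], [0, 0, 0], [0, 0, 0], [0, 0, 0], [0, 0, 0], [0, 0, -1.5], [0, 0, -2], [0, 0, -2], [0, -1, -2], [-0.3, -2, -2], [-0.5, -3.5, -0.5]], "turn": [[0, 0, 0], [0, 0, 0], [0, 0, 0], [0, 0, 0], [0, 0, 0], [0, 0, 0], [0, 0, 0], [0, 0, 0], [0, 0, 0], [0, 0, 0], [0, 0, 0], [0, 0, 0]]}}

```text
time_s: 13.15
position: [0.4364, 0.2609, 0.2081]
tool_rot: [[-0.957, -0.289, 0.005], [-0.289, 0.957, 0.002], [-0.006, 0.001, -1.0]]
ft_force: [0.9, 0.8, -0.3]
grip_width: 0.06
gripper_force: 0.0
```

```bash
python3 g.py .5794,-.055,.20
```

```text
t 13.15 p [0.4364 0.2609 0.2081] yawY 106.76970323043827 zt [ 0.0051  0.0023 -1.    ] w 0.06002548165905739
.5794,-.055,.20 tool cm [ -4.57 -34.37   0.81] |d| 34.68421814052967
```

{"name": "move_arm", "arguments": {"jaw": [6, 6, 6, 6, 6, 6, 6, 6, 6, 6, 6, 6], "dp": [[-0.45, -3.7, 0], [-0.45, -3.7, 0], [-0.45, -3.7, 0], [-0.45, -3.7, 0], [-0.45, -3.7, 0], [-0.45, -3.7, 0], [-0.45, -3.7, 0], [-0.45, -3.7, 0], [-0.4, -2.6, 0], [-0.3, -1.4, 0.8], [0, 0, 0], [0, 0, 0]], "turn": [[0, 0, 0], [0, 0, 0], [0, 0, 0], [0, 0, 0], [0, 0, 0], [0, 0, 0], [0, 0, 0], [0, 0, 0], [0, 0, 0], [0, 0, 0], [0, 0, 0], [0, 0, 0]]}}

```text
time_s: 14.15
position: [0.5726, -0.0497, 0.1959]
tool_rot: [[-0.959, -0.285, -0.002], [-0.285, 0.959, 0.001], [0.002, 0.001, -1.0]]
ft_force: [-0.4, 1.2, 0.0]
grip_width: 0.0604
gripper_force: 0.0
```

```bash
python3 - <<'E'
from h import *
np.set_printoptions(precision=4,suppress=True)
im,d=cams.get_image('side'); P=cloud('side',d).reshape(-1,3)
S=P[(np.hypot(P[:,0]-.408,P[:,1]-.322)<.035)&(abs(P[:,2]-.127)<.004)]
print(len(S),S.mean(0),cv2.minEnclosingCircle((S[:,:2]*1000).astype(np.float32)))
S=P[(np.hypot(P[:,0]-.5794,P[:,1]+.055)<.03)&(abs(P[:,2]-.155)<.004)]
print('round',len(S),S.mean(0))
E
python3 g.py .5794,-.055,.130
```

```text
205 [0.4111 0.3207 0.1269] ((411.7048034667969, 319.98431396484375), 13.7709321975708)
round 131 [ 0.5808 -0.0533  0.1545]
t 14.2 p [ 0.5725 -0.049   0.1964] yawY 106.60535478819612 zt [-0.0012  0.0007 -1.    ] w 0.06019144710947148
.5794,-.055,.130 tool cm [-0.5  -0.78  6.64] |d| 6.706284849207135
```

{"name": "move_arm", "arguments": {"jaw": [6, 6, 6, 6, 6, 6, 6], "dp": [[-0.5, -0.8, 0], [0, 0, 1], [0, 0, 2], [0, 0, 2], [0, 0, 1.5], [0, 0, 0], [0, 0, 0]], "turn": [[0, 0, 0], [0, 0, 0], [0, 0, 0], [0, 0, 0], [0, 0, 0], [0, 0, 0], [0, 0, 0]]}}

```text
time_s: 14.78
position: [0.5799, -0.0558, 0.1314]
tool_rot: [[-0.958, -0.286, -0.001], [-0.286, 0.958, 0.0], [0.001, 0.001, -1.0]]
ft_force: [-0.5, 0.7, -0.1]
grip_width: 0.0601
gripper_force: 0.0
```

```bash
python3 g.py .5794,-.055,.131
```

```text
t 14.7833 p [ 0.5799 -0.0558  0.1314] yawY 106.61202224633206 zt [-0.0013  0.0005 -1.    ] w 0.060074920358433335
.5794,-.055,.131 tool cm [0.03 0.09 0.04] |d| 0.10188175443965031
```

Good; close and lift, then start across.

{"name": "move_arm", "arguments": {"jaw": [2.8, 2.8, 2.8, 2.8, 2.8, 2.8], "dp": [[0, 0.05, 0], [0, 0, 0], [0, 0, 0], [0, 0, 0], [0, 0, 0], [0, 0, 0]], "turn": [[0, 0, 0], [0, 0, 0], [0, 0, 0], [0, 0, 0], [0, 0, 0], [0, 0, 0]], "force": 40}}

```text
time_s: 15.28
position: [0.5805, -0.0558, 0.1332]
tool_rot: [[-0.958, -0.285, 0.003], [-0.285, 0.958, -0.0], [-0.002, -0.001, -1.0]]
ft_force: [-0.8, 1.6, 6.5]
grip_width: 0.0348
gripper_force: 39.9
```

```bash
python3 g.py .508,.3155,.131
```

```text
t 15.2833 p [ 0.5805 -0.0558  0.1332] yawY 106.57534143150127 zt [ 0.0025 -0.0004 -1.    ] w 0.03480739925274483
.508,.3155,.131 tool cm [-3.64 37.66  0.18] |d| 37.83393830726377
```

{"name": "move_arm", "arguments": {"jaw": [2.8, 2.8, 2.8, 2.8, 2.8, 2.8, 2.8, 2.8, 2.8, 2.8, 2.8, 2.8], "dp": [[0, 0, -0.5], [0, 0, -1.5], [0, 0, -2], [0, 0, -2], [0, 0, -2], [0, 1, -1], [-0.2, 2, 0], [-0.4, 3, 0], [-0.4, 3.6, 0], [-0.4, 3.6, 0], [-0.4, 3.6, 0], [-0.4, 3.6, 0]], "turn": [[0, 0, 0], [0, 0, 0], [0, 0, 0], [0, 0, 0], [0, 0, 0], [0, 0, 0], [0, 0, 0], [0, 0, 0], [0, 0, 0], [0, 0, 0], [0, 0, 0], [0, 0, 0]]}}

```text
time_s: 16.28
position: [0.5416, 0.148, 0.2214]
tool_rot: [[-0.959, -0.285, -0.001], [-0.285, 0.959, 0.0], [0.001, 0.0, -1.0]]
ft_force: [1.0, -0.7, -2.0]
grip_width: 0.0349
gripper_force: 40.3
```

```bash
python3 g.py .508,.3155,.131
```

```text
t 16.2833 p [0.5416 0.148  0.2214] yawY 106.56372337331699 zt [-0.0011  0.     -1.    ] w 0.03492227317588006
.508,.3155,.131 tool cm [-1.56 17.01  9.05] |d| 19.33213572778516
```

{"name": "move_arm", "arguments": {"jaw": [2.8, 2.8, 2.8, 2.8, 2.8, 2.8, 2.8, 2.8, 2.8, 2.8, 2.8, 2.8], "dp": [[-0.35, 3.6, 0], [-0.35, 3.6, 0], [-0.3, 3.6, 0], [-0.3, 3, 0], [-0.2, 2, 0], [0, 0.8, 0.5], [0, 0, 2], [0, 0, 2.2], [0, 0, 2], [0, 0, 1.2], [0, 0, 0.5], [0, 0, 0]], "turn": [[0, 0, 0], [0, 0, 0], [0, 0, 0], [0, 0, 0], [0, 0, 0], [0, 0, 0], [0, 0, 0], [0, 0, 0], [0, 0, 0], [0, 0, 0], [0, 0, 0], [0, 0, 0]]}}

```text
time_s: 17.28
position: [0.5092, 0.3087, 0.1364]
tool_rot: [[-0.959, -0.285, -0.003], [-0.285, 0.959, -0.001], [0.003, -0.0, -1.0]]
ft_force: [1.3, 0.8, -1.5]
grip_width: 0.0346
gripper_force: 40.3
```

```bash
python3 g.py .508,.3155,.1332
```

```text
t 17.2833 p [0.5092 0.3087 0.1364] yawY 106.54568990851448 zt [-0.0029 -0.0012 -1.    ] w 0.03457112224150119
.508,.3155,.1332 tool cm [-0.08  0.68  0.32] |d| 0.7595499197347281
```

{"name": "move_arm", "arguments": {"jaw": [2.8, 2.8, 2.8, 4.5, 6, 6, 6, 6, 6, 6, 7, 7], "dp": [[0, 0, 0.2], [0, 0, 0.08], [0, 0, 0], [0, 0, 0], [0, 0, 0], [0, 0, 0], [0, 0, -1.5], [0, 0, -2], [0, 0, -2], [0, -1, -1], [0.3, -2, 0], [0.4, -3.5, 0]], "turn": [[0, 0, 0], [0, 0, 0], [0, 0, 0], [0, 0, 0], [0, 0, 0], [0, 0, 0], [0, 0, 0], [0, 0, 0], [0, 0, 0], [0, 0, 0], [0, 0, 0], [0, 0, 0]]}}

```text
time_s: 18.28
position: [0.5216, 0.2456, 0.2006]
tool_rot: [[-0.958, -0.288, 0.002], [-0.288, 0.958, 0.001], [-0.002, 0.0, -1.0]]
ft_force: [1.0, 0.0, 0.1]
grip_width: 0.0698
gripper_force: 0.0
```

```bash
python3 g.py .561,.0066,.12
```

```text
t 18.2833 p [0.5216 0.2456 0.2006] yawY 106.76055700077383 zt [ 0.0018  0.0009 -1.    ] w 0.06978140201596691
.561,.0066,.12 tool cm [  3.14 -24.03   8.05] |d| 25.533469661355756
```

{"name": "move_arm", "arguments": {"jaw": [7, 7, 7, 7, 7, 7, 7, 7, 7, 7, 7], "dp": [[0.4, -3.5, 0], [0.4, -3.5, 0], [0.4, -3.5, 0.5], [0.4, -3.5, 1], [0.4, -3.5, 1.5], [0.4, -3, 1.5], [0.4, -2, 1.5], [0.2, -1, 1.5], [0, 0, 0.5], [0, 0, 0], [0, 0, 0]], "turn": [[0, 0, 0], [0, 0, 0], [0, 0, 0], [0, 0, 0], [0, 0, 0], [0, 0, 0], [0, 0, 0], [0, 0, 0], [0, 0, 0], [0, 0, 0], [0, 0, 0]]}}

```text
time_s: 19.2
position: [0.5601, 0.0116, 0.1205]
tool_rot: [[-0.958, -0.286, 0.0], [-0.286, 0.958, 0.0], [-0.0, -0.0, -1.0]]
ft_force: [0.4, 0.5, 1.3]
grip_width: 0.0703
gripper_force: 0.0
```

```bash
cat > look.py <<'E'
import sys
from h import *
np.set_printoptions(precision=4,suppress=True)
im,d=cams.get_image('side'); P=cloud('side',d).reshape(-1,3)
for a in sys.argv[1:]:
    k,x,y,z,r=a.split(',');x,y,z,r=map(float,(x,y,z,r))
    S=P[(np.hypot(P[:,0]-x,P[:,1]-y)<r)&(abs(P[:,2]-z)<.004)]
    print(k,len(S),S.mean(0) if len(S) else '',cv2.minEnclosingCircle((S[:,:2]*1000).astype(np.float32)) if len(S)>3 else '')
cv2.imwrite('pics/look.png',cv2.resize(im[100:400,180:440,::-1],None,fx=2,fy=2,interpolation=cv2.INTER_CUBIC))
E
python3 look.py jar,.561,.0066,.061,.03 round,.509,.309,.155,.035 flask,.41,.32,.127,.03 square,.61,.308,.14,.03; cp pics/look.png pics/l4.png
python3 g.py .561,.0066,.035
```

```text
jar 212 [0.5627 0.0085 0.0606] ((563.2415161132812, 7.3190836906433105), 22.245851516723633)
round 337 [0.5107 0.3106 0.1548] ((510.8753662109375, 309.4911804199219), 18.564998626708984)
flask 209 [0.4111 0.3209 0.1268] ((411.9533386230469, 319.62347412109375), 13.947635650634766)
square 236 [0.6102 0.3086 0.1397] ((611.0075073242188, 307.9362487792969), 16.341005325317383)
t 19.25 p [0.5603 0.0119 0.1209] yawY 106.62677154661954 zt [ 0.0012 -0.0001 -1.    ] w 0.06981376653093697
.561,.0066,.035 tool cm [ 0.09 -0.52  8.59] |d| 8.602869482834805
```

View pics/l4.png

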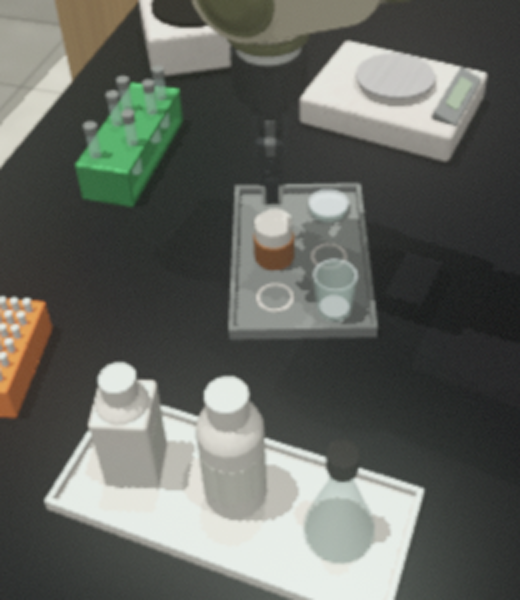

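All three stand upright in the tray (caps at crop (118,378), (228,395), (343,460)), and the jar stands alone at (272,235) with the gripper above it. Going down to the jar.

{"name": "move_arm", "arguments": {"jaw": [7, 7, 7, 7, 7, 7, 7, 7, 7], "dp": [[0.1, -0.5, 0], [0, 0, 1.5], [0, 0, 2.2], [0, 0, 2.2], [0, 0, 1.8], [0, 0, 1], [0, 0, 0.5], [0, 0, 0], [0, 0, 0]], "turn": [[0, 0, 0], [0, 0, 0], [0, 0, 0], [0, 0, 0], [0, 0, 0], [0, 0, 0], [0, 0, 0], [0, 0, 0], [0, 0, 0]]}}

```text
time_s: 20.0
position: [0.5611, 0.0061, 0.0289]
tool_rot: [[-0.958, -0.285, 0.001], [-0.285, 0.958, -0.0], [-0.001, -0.001, -1.0]]
ft_force: [-0.1, -0.2, 0.6]
grip_width: 0.0703
gripper_force: 0.0
```

```bash
python3 g.py .561,.0066,.028
```

```text
t 20.0 p [0.5611 0.0061 0.0289] yawY 106.58752498917623 zt [ 0.0014 -0.0003 -1.    ] w 0.07033059079018202
.561,.0066,.028 tool cm [-0.01  0.05  0.09] |d| 0.10223590000250707
```

{"name": "move_arm", "arguments": {"jaw": [3.8, 3.8, 3.8, 3.8, 3.8, 3.8, 3.8, 3.8, 3.8, 3.8], "dp": [[0, 0, 0], [0, 0, 0], [0, 0, 0], [0, 0, 0], [0, 0, 0], [0, 0, -0.3], [0, 0, -1.2], [0, 0, -2], [0, 0, -2], [0, 0, -2]], "turn": [[0, 0, 0], [0, 0, 0], [0, 0, 0], [0, 0, 0], [0, 0, 0], [0, 0, 0], [0, 0, 0], [0, 0, 0], [0, 0, 0], [0, 0, 0]], "force": 30}}

```text
time_s: 20.83
position: [0.5604, 0.0061, 0.1043]
tool_rot: [[-0.958, -0.285, -0.0], [-0.285, 0.958, -0.0], [0.0, -0.0, -1.0]]
ft_force: [0.1, 0.0, -0.9]
grip_width: 0.0467
gripper_force: 31.0
```

```bash
python3 g.py .4815,-.322,.17
```

```text
t 20.8333 p [0.5604 0.0061 0.1043] yawY 106.56994159464246 zt [-0.0001 -0.     -1.    ] w 0.04673313591673824
.4815,-.322,.17 tool cm [ 16.92 -29.2   -6.57] |d| 34.38077100449799
```

{"name": "move_arm", "arguments": {"jaw": [3.8, 3.8, 3.8, 3.8, 3.8, 3.8, 3.8, 3.8, 3.8, 3.8, 3.8, 3.8], "dp": [[0.8, -1.4, -1], [1.4, -2.4, -1], [1.8, -3.1, -1], [1.9, -3.3, -1], [1.9, -3.3, -0.5], [1.9, -3.3, 0], [1.9, -3.3, 0], [1.9, -3.3, 0], [1.6, -2.8, 0], [1.2, -2, 0], [0.4, -0.7, 0], [0, 0, 0]], "turn": [[0, 0, 0], [0, 0, 0], [0, 0, 0], [0, 0, 0], [0, 0, 0], [0, 0, 0], [0, 0, 0], [0, 0, 0], [0, 0, 0], [0, 0, 0], [0, 0, 0], [0, 0, 0]]}}

```text
time_s: 21.83
position: [0.4823, -0.32, 0.1481]
tool_rot: [[-0.959, -0.283, 0.0], [-0.283, 0.959, -0.0], [-0.0, -0.0, -1.0]]
ft_force: [0.1, -0.8, -0.6]
grip_width: 0.0462
gripper_force: 31.0
```

```bash
python3 g.py .4815,-.322,.096
```

```text
t 21.8333 p [ 0.4823 -0.32    0.1481] yawY 106.42947576319351 zt [ 0.0001 -0.0003 -1.    ] w 0.04620064444564996
.4815,-.322,.096 tool cm [ 0.13 -0.17  5.21] |d| 5.214682221650098
```

{"name": "move_arm", "arguments": {"jaw": [3.8, 3.8, 3.8, 3.8, 3.8, 3.8, 3.8], "dp": [[0.1, -0.15, 0], [0, 0, 1.2], [0, 0, 1.8], [0, 0, 1.4], [0, 0, 0.8], [0, 0, 0], [0, 0, 0]], "turn": [[0, 0, 0], [0, 0, 0], [0, 0, 0], [0, 0, 0], [0, 0, 0], [0, 0, 0], [0, 0, 0]]}}

```text
time_s: 22.42
position: [0.4828, -0.3194, 0.0964]
tool_rot: [[-0.958, -0.286, 0.0], [-0.286, 0.958, 0.0], [-0.0, 0.0, -1.0]]
ft_force: [-0.9, -0.4, -0.3]
grip_width: 0.0466
gripper_force: 31.0
```

```bash
python3 look.py jar,.4815,-.322,.128,.03;python3 look.py pan,.4815,-.322,.068,.057; python3 g.py .4815,-.322,.0925
```

```text
jar 41 [ 0.4984 -0.3172  0.1279] ((494.7518615722656, -318.5655822753906), 23.79021644592285)
pan 492 [ 0.4802 -0.3084  0.0679] ((482.6618957519531, -320.1968994140625), 55.90093994140625)
t 22.5167 p [ 0.4829 -0.3201  0.0971] yawY 106.60576625347979 zt [ 0.0012 -0.0012 -1.    ] w 0.046547241779415084
.4815,-.322,.0925 tool cm [ 0.19 -0.14  0.46] |d| 0.5110687403259649
```

{"name": "move_arm", "arguments": {"jaw": [3.8, 3.8, 3.8, 3.8], "dp": [[0.15, -0.1, 0], [0, 0, 0.2], [0, 0, 0.2], [0, 0, 0]], "turn": [[0, 0, 0], [0, 0, 0], [0, 0, 0], [0, 0, 0]]}}

```text
time_s: 22.85
position: [0.4812, -0.3219, 0.0923]
tool_rot: [[-0.959, -0.285, 0.0], [-0.285, 0.959, -0.001], [-0.0, -0.001, -1.0]]
ft_force: [-0.6, 0.2, 2.0]
grip_width: 0.0466
gripper_force: 31.2
```

```bash
python3 g.py .4815,-.321,.0925
```

```text
t 22.85 p [ 0.4812 -0.3219  0.0923] yawY 106.55914617247767 zt [ 0.0005 -0.0007 -1.    ] w 0.04659738695804236
.4815,-.321,.0925 tool cm [-0.05  0.07 -0.02] |d| 0.09227392245094355
```

Contact felt (+2 N). Release, rise, and head back toward the tray.

{"name": "move_arm", "arguments": {"jaw": [5, 6, 7, 7, 7, 7, 7, 7, 7, 7, 6, 6], "dp": [[0, 0, 0], [0, 0, 0], [0, 0, 0], [0, 0, -0.5], [0, 0, -2], [0, 0, -2.5], [0, 0, -3], [0, 0, -3], [0, 1, -1.5], [0, 2, 0], [0, 3.5, 0], [0, 3.8, 0]], "turn": [[0, 0, 0], [0, 0, 0], [0, 0, 0], [0, 0, 0], [0, 0, 0], [0, 0, 0], [0, 0, 0], [0, 0, 0], [0, 0, 0], [0, 0, 0], [0, 0, 0], [0, 0, 0]]}}

```text
time_s: 23.85
position: [0.4514, -0.2225, 0.2172]
tool_rot: [[-0.959, -0.284, 0.001], [-0.284, 0.959, -0.0], [-0.0, -0.001, -1.0]]
ft_force: [0.5, -0.6, -0.3]
grip_width: 0.0603
gripper_force: 0.0
```

```bash
python3 look.py jar,.4815,-.322,.124,.03; cp pics/look.png pics/l5.png; python3 g.py .5092,.3094,.21
```

```text
jar 125 [ 0.4836 -0.3196  0.1234] ((482.75360107421875, -320.3465576171875), 24.12176513671875)
t 23.9 p [ 0.4491 -0.2159  0.2173] yawY 106.68612015664195 zt [-0.0017  0.0034 -1.    ] w 0.06027470846092375
.5092,.3094,.21 tool cm [-20.84  48.59   0.9 ] |d| 52.87461087497446
```

View pics/l5.png

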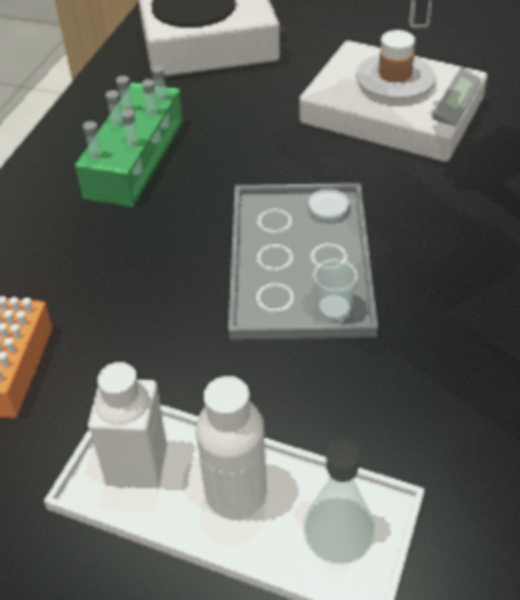

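The jar is upright in the middle of the pan (crop 397,60) and the caddy's four rings are free. Back to the round bottle.

{"name": "move_arm", "arguments": {"jaw": [6, 6, 6, 6, 6, 6, 6, 6, 6, 6, 6, 6], "dp": [[-1.55, 3.65, 0], [-1.55, 3.65, 0], [-1.55, 3.65, 0], [-1.55, 3.65, 0], [-1.55, 3.65, 0], [-1.55, 3.65, 0], [-1.55, 3.65, 0], [-1.55, 3.65, 0], [-1.55, 3.65, 0], [-1.55, 3.65, 0], [-1.55, 3.65, 0], [-1.55, 3.65, 0]], "turn": [[0, 0, 0], [0, 0, 0], [0, 0, 0], [0, 0, 0], [0, 0, 0], [0, 0, 0], [0, 0, 0], [0, 0, 0], [0, 0, 0], [0, 0, 0], [0, 0, 0], [0, 0, 0]]}}

```text
time_s: 24.9
position: [0.5049, 0.2521, 0.2175]
tool_rot: [[-0.958, -0.285, 0.0], [-0.285, 0.958, 0.0], [-0.0, -0.0, -1.0]]
ft_force: [1.2, -1.1, 0.9]
grip_width: 0.0596
gripper_force: 0.0
```

```bash
python3 g.py .5092,.3092,.18
```

```text
t 24.9 p [0.5049 0.2521 0.2175] yawY 106.58381429017905 zt [ 0.0004  0.0001 -1.    ] w 0.059582313186656057
.5092,.3092,.18 tool cm [-2.04  5.35  3.75] |d| 6.845756554551451
```

{"name": "move_arm", "arguments": {"jaw": [6, 6, 6, 6, 6, 6, 6], "dp": [[-1.2, 3, 0], [-0.6, 1.7, 0], [-0.1, 0.4, 1], [0, 0, 1.5], [0, 0, 1], [0, 0, 0], [0, 0, 0]], "turn": [[0, 0, 0], [0, 0, 0], [0, 0, 0], [0, 0, 0], [0, 0, 0], [0, 0, 0], [0, 0, 0]]}}

```text
time_s: 25.48
position: [0.5088, 0.3034, 0.1818]
tool_rot: [[-0.959, -0.284, -0.001], [-0.284, 0.959, -0.0], [0.001, -0.0, -1.0]]
ft_force: [0.5, 0.5, 0.3]
grip_width: 0.06
gripper_force: 0.0
```

```bash
python3 g.py .5092,.3092,.1332
```

```text
t 25.4833 p [0.5088 0.3034 0.1818] yawY 106.51482257098377 zt [-0.0011 -0.0005 -1.    ] w 0.05995966251960729
.5092,.3092,.1332 tool cm [-0.21  0.54  4.86] |d| 4.89135788427278
```

{"name": "move_arm", "arguments": {"jaw": [6, 6, 6, 6, 6, 6, 2.8, 2.8, 2.8, 2.8, 2.8, 2.8], "dp": [[-0.2, 0.5, 0], [0, 0, 1], [0, 0, 2], [0, 0, 1.4], [0, 0, 0.45], [0, 0, 0], [0, 0, 0], [0, 0, 0], [0, 0, 0], [0, 0, 0], [0, 0, 0], [0, 0, 0]], "turn": [[0, 0, 0], [0, 0, 0], [0, 0, 0], [0, 0, 0], [0, 0, 0], [0, 0, 0], [0, 0, 0], [0, 0, 0], [0, 0, 0], [0, 0, 0], [0, 0, 0], [0, 0, 0]], "force": 40}}

```text
time_s: 26.48
position: [0.5098, 0.3099, 0.1347]
tool_rot: [[-0.958, -0.285, 0.002], [-0.285, 0.958, 0.001], [-0.003, 0.0, -1.0]]
ft_force: [0.2, -0.3, 5.4]
grip_width: 0.0345
gripper_force: 40.5
```

```bash
python3 look.py round,.509,.309,.155,.035; python3 g.py .5802,-.0557,.2
```

```text
round 65 [0.4985 0.3165 0.1547] ((503.4298095703125, 318.5546875), 22.697528839111328)
t 26.5333 p [0.5098 0.3099 0.1347] yawY 106.57499698937575 zt [ 0.0024  0.001  -1.    ] w 0.034887050513267764
.5802,-.0557,.2 tool cm [  3.67 -37.05  -6.54] |d| 37.800390632271466
```

{"name": "move_arm", "arguments": {"jaw": [2.8, 2.8, 2.8, 2.8, 2.8, 2.8, 2.8, 2.8, 2.8, 2.8, 2.8, 2.8], "dp": [[0, 0, -0.5], [0, 0, -1.5], [0, 0, -2], [0, 0, -2], [0, 0, -2], [0, -1, -0.6], [0.2, -2, 0], [0.4, -3, 0], [0.4, -3.6, 0], [0.4, -3.6, 0], [0.4, -3.6, 0], [0.4, -3.6, 0]], "turn": [[0, 0, 0], [0, 0, 0], [0, 0, 0], [0, 0, 0], [0, 0, 0], [0, 0, 0], [0, 0, 0], [0, 0, 0], [0, 0, 0], [0, 0, 0], [0, 0, 0], [0, 0, 0]]}}

```text
time_s: 27.53
position: [0.546, 0.1055, 0.2187]
tool_rot: [[-0.958, -0.285, -0.002], [-0.285, 0.958, -0.0], [0.002, 0.0, -1.0]]
ft_force: [0.9, -0.2, -2.5]
grip_width: 0.0343
gripper_force: 40.3
```

```bash
python3 g.py .58,-.0555,.21
```

```text
t 27.5333 p [0.546  0.1055 0.2187] yawY 106.56658964633849 zt [-0.0017 -0.0002 -1.    ] w 0.03434547272679392
.58,-.0555,.21 tool cm [  1.33 -16.4    0.86] |d| 16.4749843956206
```

{"name": "move_arm", "arguments": {"jaw": [2.8, 2.8, 2.8, 2.8, 2.8, 2.8, 2.8, 2.8, 2.8, 2.8, 2.8], "dp": [[0.3, -3.6, 0], [0.3, -3.6, 0], [0.3, -3.4, 0], [0.2, -2.8, 0], [0.2, -1.8, 0], [0, -0.7, 0], [0, 0, 1.5], [0, 0, 1.5], [0, 0, 1], [0, 0, 0], [0, 0, 0]], "turn": [[0, 0, 0], [0, 0, 0], [0, 0, 0], [0, 0, 0], [0, 0, 0], [0, 0, 0], [0, 0, 0], [0, 0, 0], [0, 0, 0], [0, 0, 0], [0, 0, 0]]}}

```text
time_s: 28.45
position: [0.579, -0.048, 0.1792]
tool_rot: [[-0.958, -0.286, -0.001], [-0.286, 0.958, 0.0], [0.001, 0.001, -1.0]]
ft_force: [0.4, -1.4, -2.2]
grip_width: 0.0346
gripper_force: 40.4
```

```bash
python3 g.py .58,-.0555,.1355
```

```text
t 28.45 p [ 0.579  -0.048   0.1792] yawY 106.59373610301613 zt [-0.0012  0.0004 -1.    ] w 0.03455674730384577
.58,-.0555,.1355 tool cm [ 0.12 -0.75  4.37] |d| 4.435593932706463
```

{"name": "move_arm", "arguments": {"jaw": [2.8, 2.8, 2.8, 2.8, 2.8, 2.8, 2.8, 2.8], "dp": [[0.1, -0.7, 0], [0, 0, 0], [0, 0, 1], [0, 0, 1.5], [0, 0, 1], [0, 0, 0.4], [0, 0, 0], [0, 0, 0]], "turn": [[0, 0, 0], [0, 0, 0], [0, 0, 0], [0, 0, 0], [0, 0, 0], [0, 0, 0], [0, 0, 0], [0, 0, 0]]}}

```text
time_s: 29.12
position: [0.5805, -0.0553, 0.1407]
tool_rot: [[-0.958, -0.285, 0.0], [-0.285, 0.958, -0.0], [-0.0, -0.0, -1.0]]
ft_force: [0.5, -0.2, -2.3]
grip_width: 0.0342
gripper_force: 40.5
```

```bash
python3 g.py .58,-.0555,.1347;  python3 look.py; python3 g.py .58,-.0555,.1347
```

```text
t 29.1167 p [ 0.5805 -0.0553  0.1407] yawY 106.57229884520444 zt [ 0.0002 -0.     -1.    ] w 0.034178179952263986
.58,-.0555,.1347 tool cm [ 0.05 -0.01  0.6 ] |d| 0.6002969700783829
t 29.1667 p [ 0.5807 -0.0553  0.141 ] yawY 106.57211633400202 zt [ 0.001  -0.0003 -1.    ] w 0.034543327476197566
.58,-.0555,.1347 tool cm [0.07 0.   0.63] |d| 0.6364074525819539
```

{"name": "move_arm", "arguments": {"jaw": [2.8, 2.8, 2.8, 2.8, 4.5, 6, 6, 6, 6, 6, 6, 6], "dp": [[0.05, 0, 0.3], [0, 0, 0.2], [0, 0, 0.1], [0, 0, 0], [0, 0, 0], [0, 0, 0], [0, 0, 0], [0, 0, -1.5], [0, 0, -2], [0, 0, -2], [0, 1, -1], [-0.2, 2.2, 0]], "turn": [[0, 0, 0], [0, 0, 0], [0, 0, 0], [0, 0, 0], [0, 0, 0], [0, 0, 0], [0, 0, 0], [0, 0, 0], [0, 0, 0], [0, 0, 0], [0, 0, 0], [0, 0, 0]]}}

```text
time_s: 30.17
position: [0.5736, -0.0253, 0.2017]
tool_rot: [[-0.959, -0.283, 0.005], [-0.283, 0.959, -0.002], [-0.004, -0.003, -1.0]]
ft_force: [0.5, 0.1, -0.7]
grip_width: 0.0601
gripper_force: 0.0
```

```bash
python3 g.py .4093,.3198,.16
```

```text
t 30.1667 p [ 0.5736 -0.0253  0.2017] yawY 106.42240606634113 zt [ 0.0045 -0.0016 -1.    ] w 0.06005861556577521
.4093,.3198,.16 tool cm [ 6.02 37.76  4.04] |d| 38.44703397619193
```

{"name": "move_arm", "arguments": {"jaw": [5, 5, 5, 5, 5, 5, 5, 5, 5, 5, 5, 5], "dp": [[0.55, 3.7, 0], [0.55, 3.7, 0], [0.55, 3.7, 0], [0.55, 3.7, 0], [0.55, 3.7, 0], [0.55, 3.7, 0], [0.55, 3.7, 0], [0.55, 3.7, 0], [0.55, 3.7, 0.5], [0.5, 2.7, 1], [0.4, 1.6, 1.5], [0, 0, 1]], "turn": [[0, 0, 0], [0, 0, 0], [0, 0, 0], [0, 0, 0], [0, 0, 0], [0, 0, 0], [0, 0, 0], [0, 0, 0], [0, 0, 0], [0, 0, 0], [0, 0, 0], [0, 0, 0]]}}

```text
time_s: 31.17
position: [0.4065, 0.3222, 0.1584]
tool_rot: [[-0.957, -0.289, -0.001], [-0.289, 0.957, 0.0], [0.001, 0.001, -1.0]]
ft_force: [-0.4, 0.2, -0.2]
grip_width: 0.05
gripper_force: 0.0
```

```bash
python3 look.py round,.58,-.055,.155,.03; python3 - <<'E'
from h import *
im,d=cams.get_image('top'); P=cloud('top',d).reshape(-1,3)
S=P[(np.hypot(P[:,0]-.5779,P[:,1]+.0555)<.03)&(abs(P[:,2]-.156)<.0045)]
print(len(S),S.mean(0),cv2.minEnclosingCircle((S[:,:2]*1000).astype(np.float32)))
E
python3 g.py .4093,.3198,.1037
```

```text
round 51 [ 0.5896 -0.0506  0.1545] ((586.5239868164062, -53.39836502075195), 16.359142303466797)
195 [ 0.57721637 -0.05567826  0.15518937] ((577.2142333984375, -56.13645935058594), 18.13187599182129)
t 31.2667 p [0.4076 0.32   0.158 ] yawY 106.67693669789962 zt [-0.0032 -0.0015 -1.    ] w 0.04983057725274359
.4093,.3198,.1037 tool cm [-0.18 -0.07  5.43] |d| 5.429392917000384
```

{"name": "move_arm", "arguments": {"jaw": [5, 5, 5, 5, 5, 5, 2, 2, 2, 2, 2, 2], "dp": [[-0.15, -0.05, 0], [0, 0, 1.5], [0, 0, 2], [0, 0, 1.4], [0, 0, 0.5], [0, 0, 0], [0, 0, 0], [0, 0, 0], [0, 0, 0], [0, 0, 0], [0, 0, 0], [0, 0, 0]], "turn": [[0, 0, 0], [0, 0, 0], [0, 0, 0], [0, 0, 0], [0, 0, 0], [0, 0, 0], [0, 0, 0], [0, 0, 0], [0, 0, 0], [0, 0, 0], [0, 0, 0], [0, 0, 0]], "force": 40}}

```text
time_s: 32.27
position: [0.4116, 0.3199, 0.1068]
tool_rot: [[-0.958, -0.285, 0.003], [-0.285, 0.958, 0.001], [-0.003, 0.001, -1.0]]
ft_force: [-1.3, 1.2, 6.2]
grip_width: 0.0254
gripper_force: 39.7
```

```bash
python3 g.py .4976,-.0110,.2
```

```text
t 32.2667 p [0.4116 0.3199 0.1068] yawY 106.57299390319326 zt [ 0.0026  0.0013 -1.    ] w 0.02540035340457892
.4976,-.0110,.2 tool cm [  1.17 -34.16  -9.35] |d| 35.43744346517093
```

{"name": "move_arm", "arguments": {"jaw": [2, 2, 2, 2, 2, 2, 2, 2, 2, 2, 2, 2], "dp": [[0, 0, -0.5], [0, 0, -1.5], [0, 0, -2], [0, 0, -2], [0, 0, -2], [0, -1, -1.3], [0, -2, 0], [0.1, -3, 0], [0.1, -3.6, 0], [0.1, -3.6, 0], [0.1, -3.6, 0], [0.1, -3.6, 0]], "turn": [[0, 0, 0], [0, 0, 0], [0, 0, 0], [0, 0, 0], [0, 0, 0], [0, 0, 0], [0, 0, 0], [0, 0, 0], [0, 0, 0], [0, 0, 0], [0, 0, 0], [0, 0, 0]]}}

```text
time_s: 33.27
position: [0.4641, 0.1209, 0.1988]
tool_rot: [[-0.958, -0.285, -0.0], [-0.285, 0.958, -0.0], [0.0, -0.0, -1.0]]
ft_force: [1.0, 0.0, -0.7]
grip_width: 0.0253
gripper_force: 39.6
```

```bash
python3 g.py .4999,-.0103,.2
```

```text
t 33.2667 p [0.4641 0.1209 0.1988] yawY 106.58815137462759 zt [-0.0002 -0.0001 -1.    ] w 0.02533712456320356
.4999,-.0103,.2 tool cm [  0.32 -13.59  -0.12] |d| 13.59553139454846
```

{"name": "move_arm", "arguments": {"jaw": [2, 2, 2, 2, 2, 2, 2, 2, 2, 2, 2, 2], "dp": [[0.1, -3.5, 0], [0.1, -3.5, 0], [0.1, -3, 0], [0, -2, 0], [0, -1.1, 0], [0, -0.3, 0], [0, 0, 0], [0, 0, 2], [0, 0, 2], [0, 0, 1], [0, 0, 0], [0, 0, 0]], "turn": [[0, 0, 0], [0, 0, 0], [0, 0, 0], [0, 0, 0], [0, 0, 0], [0, 0, 0], [0, 0, 0], [0, 0, 0], [0, 0, 0], [0, 0, 0], [0, 0, 0], [0, 0, 0]]}}

```text
time_s: 34.27
position: [0.4994, -0.0056, 0.1487]
tool_rot: [[-0.958, -0.287, -0.001], [-0.287, 0.958, 0.0], [0.001, 0.001, -1.0]]
ft_force: [0.3, -0.7, -1.8]
grip_width: 0.0252
gripper_force: 39.7
```

```bash
python3 g.py .4999,-.0103,.1068
```

```text
t 34.2667 p [ 0.4994 -0.0056  0.1487] yawY 106.65653726570858 zt [-0.0007  0.0003 -1.    ] w 0.025176194291676623
.4999,-.0103,.1068 tool cm [ 0.08 -0.47  4.19] |d| 4.214694895026126
```

{"name": "move_arm", "arguments": {"jaw": [2, 2, 2, 2, 2, 2, 2, 2], "dp": [[0.08, -0.45, 0], [0, 0, 0], [0, 0, 1], [0, 0, 1.5], [0, 0, 0.9], [0, 0, 0.3], [0, 0, 0], [0, 0, 0]], "turn": [[0, 0, 0], [0, 0, 0], [0, 0, 0], [0, 0, 0], [0, 0, 0], [0, 0, 0], [0, 0, 0], [0, 0, 0]]}}

```text
time_s: 34.93
position: [0.5005, -0.0114, 0.112]
tool_rot: [[-0.958, -0.285, 0.001], [-0.285, 0.958, -0.0], [-0.001, -0.0, -1.0]]
ft_force: [0.5, 0.1, -1.4]
grip_width: 0.0255
gripper_force: 39.7
```

```bash
python3 g.py .4999,-.0103,.1068
```

```text
t 34.9333 p [ 0.5005 -0.0114  0.112 ] yawY 106.57230246805868 zt [ 0.0007 -0.0002 -1.    ] w 0.025537167023819016
.4999,-.0103,.1068 tool cm [0.02 0.12 0.52] |d| 0.5387755938159435
```

{"name": "move_arm", "arguments": {"jaw": [2, 2, 2, 2, 3.5, 5, 5, 5, 5, 5, 5, 5], "dp": [[0, 0.05, 0.25], [0, 0, 0.15], [0, 0, 0.1], [0, 0, 0], [0, 0, 0], [0, 0, 0], [0, 0, 0], [0, 0, -1.5], [0, 0, -2.5], [0, 0, -2.5], [-0.3, 1, -1.5], [-1, 2, -1]], "turn": [[0, 0, 0], [0, 0, 0], [0, 0, 0], [0, 0, 0], [0, 0, 0], [0, 0, 0], [0, 0, 0], [0, 0, 0], [0, 0, 0], [0, 0, 0], [0, 0, 0], [0, 0, 0]]}}

```text
time_s: 35.93
position: [0.5043, 0.0205, 0.1985]
tool_rot: [[-0.959, -0.283, 0.003], [-0.283, 0.959, -0.001], [-0.002, -0.002, -1.0]]
ft_force: [1.3, -0.7, 0.6]
grip_width: 0.0498
gripper_force: 0.0
```

```bash
python3 look.py flask,.4995,-.0102,.127,.03; python3 g.py .6088,.3075,.19
```

```text
flask 87 [ 0.4993 -0.009   0.1267] ((499.455078125, -10.118785858154297), 14.06832504272461)
t 35.9833 p [0.5051 0.0244 0.1998] yawY 106.57322056516131 zt [ 0.0052  0.0005 -1.    ] w 0.050196139072370305
.6088,.3075,.19 tool cm [-18.01  24.18   1.04] |d| 30.16924637670942
```

{"name": "move_arm", "arguments": {"jaw": [6, 6, 6, 6, 6, 6, 6, 6, 6, 6, 6, 6], "dp": [[-2, 2.7, 0], [-2, 2.7, 0], [-2, 2.7, 0], [-2, 2.7, 0], [-2, 2.7, 0], [-2, 2.7, 0], [-2, 2.7, 0], [-2, 2.7, 0], [-1.3, 1.7, 0], [-0.6, 0.8, 1], [0, 0, 0], [0, 0, 0]], "turn": [[0, 0, 0], [0, 0, 0], [0, 0, 0], [0, 0, 0], [0, 0, 0], [0, 0, 0], [0, 0, 0], [0, 0, 0], [0, 0, 0], [0, 0, 0], [0, 0, 0], [0, 0, 0]]}}

```text
time_s: 36.98
position: [0.6062, 0.3029, 0.1851]
tool_rot: [[-0.958, -0.285, -0.003], [-0.285, 0.958, -0.001], [0.003, -0.0, -1.0]]
ft_force: [-0.1, -0.7, 0.1]
grip_width: 0.0599
gripper_force: 0.0
```

```bash
python3 g.py .6088,.3072,.1208
```

```text
t 36.9833 p [0.6062 0.3029 0.1851] yawY 106.57419231320698 zt [-0.0026 -0.0012 -1.    ] w 0.059907338039548404
.6088,.3072,.1208 tool cm [-0.39  0.34  6.43] |d| 6.446767325783807
```

{"name": "move_arm", "arguments": {"jaw": [6, 6, 6, 6, 6, 6, 6], "dp": [[-0.35, 0.35, 0], [0, 0, 1.5], [0, 0, 2], [0, 0, 1.8], [0, 0, 0.9], [0, 0, 0], [0, 0, 0]], "turn": [[0, 0, 0], [0, 0, 0], [0, 0, 0], [0, 0, 0], [0, 0, 0], [0, 0, 0], [0, 0, 0]]}}

```text
time_s: 37.57
position: [0.6095, 0.3075, 0.1253]
tool_rot: [[-0.959, -0.284, 0.001], [-0.284, 0.959, 0.0], [-0.001, -0.0, -1.0]]
ft_force: [0.8, 0.4, -0.2]
grip_width: 0.0598
gripper_force: 0.0
```

```bash
python3 g.py .6088,.3072,.1215
```

```text
t 37.5667 p [0.6095 0.3075 0.1253] yawY 106.52313135122375 zt [ 0.0005  0.0001 -1.    ] w 0.05980686641457446
.6088,.3072,.1215 tool cm [ 0.07 -0.01  0.38] |d| 0.38351309845151393
```

{"name": "move_arm", "arguments": {"jaw": [6, 6, 2.4, 2.4, 2.4, 2.4, 2.4, 2.4], "dp": [[0.05, 0, 0.35], [0, 0, 0], [0, 0, 0], [0, 0, 0], [0, 0, 0], [0, 0, 0], [0, 0, 0], [0, 0, 0]], "turn": [[0, 0, 0], [0, 0, 0], [0, 0, 0], [0, 0, 0], [0, 0, 0], [0, 0, 0], [0, 0, 0], [0, 0, 0]], "force": 40}}

```text
time_s: 38.23
position: [0.6089, 0.3081, 0.1218]
tool_rot: [[-0.958, -0.285, 0.001], [-0.285, 0.958, 0.0], [-0.001, 0.0, -1.0]]
ft_force: [-0.9, 1.1, 5.2]
grip_width: 0.0307
gripper_force: 40.0
```

```bash
python3 g.py .5444,.0683,.21
```

```text
t 38.2333 p [0.6089 0.3081 0.1218] yawY 106.57750830902816 zt [ 0.0013  0.0005 -1.    ] w 0.03068335694746221
.5444,.0683,.21 tool cm [ 13.01 -21.14  -8.84] |d| 26.347324721984688
```

{"name": "move_arm", "arguments": {"jaw": [2.4, 2.4, 2.4, 2.4, 2.4, 2.4, 2.4, 2.4, 2.4, 2.4, 2.4, 2.4], "dp": [[0, 0, -0.5], [0, 0, -1.5], [0, 0, -2], [0, 0, -2], [0, 0, -2], [0.5, -0.8, -0.6], [1.2, -2, 0], [1.7, -2.8, 0], [2, -3.3, 0], [2, -3.3, 0], [2, -3.3, 0], [1.5, -2.5, 0]], "turn": [[0, 0, 0], [0, 0, 0], [0, 0, 0], [0, 0, 0], [0, 0, 0], [0, 0, 0], [0, 0, 0], [0, 0, 0], [0, 0, 0], [0, 0, 0], [0, 0, 0], [0, 0, 0]]}}

```text
time_s: 39.23
position: [0.5537, 0.1013, 0.206]
tool_rot: [[-0.959, -0.284, -0.002], [-0.284, 0.959, -0.001], [0.002, -0.0, -1.0]]
ft_force: [0.6, 0.3, -2.0]
grip_width: 0.0304
gripper_force: 39.9
```

```bash
python3 g.py .5444,.0683,.21
```

```text
t 39.2333 p [0.5537 0.1013 0.206 ] yawY 106.5058924117124 zt [-0.0022 -0.0007 -1.    ] w 0.030354091503383338
.5444,.0683,.21 tool cm [ 1.83 -2.9  -0.39] |d| 3.4548728990171163
```

{"name": "move_arm", "arguments": {"jaw": [2.4, 2.4, 2.4, 2.4, 2.4, 2.4, 2.4, 2.4, 2.4], "dp": [[1, -1.6, 0], [0.5, -0.8, 0], [0, 0, 0], [0, 0, 1.5], [0, 0, 2.2], [0, 0, 1.8], [0, 0, 1], [0, 0, 0], [0, 0, 0]], "turn": [[0, 0, 0], [0, 0, 0], [0, 0, 0], [0, 0, 0], [0, 0, 0], [0, 0, 0], [0, 0, 0], [0, 0, 0], [0, 0, 0]]}}

```text
time_s: 39.98
position: [0.5482, 0.0776, 0.142]
tool_rot: [[-0.958, -0.286, -0.0], [-0.286, 0.958, 0.0], [0.0, 0.0, -1.0]]
ft_force: [-0.1, 0.9, -1.3]
grip_width: 0.0305
gripper_force: 39.9
```

```bash
python3 g.py .5444,.0683,.1218
```

```text
t 39.9833 p [0.5482 0.0776 0.142 ] yawY 106.61782329094699 zt [-0.0004  0.0001 -1.    ] w 0.030526636108257
.5444,.0683,.1218 tool cm [ 0.63 -0.79  2.02] |d| 2.2597349349981997
```

{"name": "move_arm", "arguments": {"jaw": [2.4, 2.4, 2.4, 2.4, 2.4, 2.4, 2.4], "dp": [[0.3, -0.4, 0], [0.3, -0.38, 0], [0, 0, 0], [0, 0, 0.8], [0, 0, 0.6], [0, 0, 0], [0, 0, 0]], "turn": [[0, 0, 0], [0, 0, 0], [0, 0, 0], [0, 0, 0], [0, 0, 0], [0, 0, 0], [0, 0, 0]]}}

```text
time_s: 40.57
position: [0.5442, 0.0678, 0.1274]
tool_rot: [[-0.958, -0.285, -0.001], [-0.285, 0.958, 0.0], [0.001, 0.0, -1.0]]
ft_force: [0.0, -0.2, -1.9]
grip_width: 0.0304
gripper_force: 39.9
```

```bash
python3 g.py .5444,.0683,.1218
```

```text
t 40.5667 p [0.5442 0.0678 0.1274] yawY 106.57197951162374 zt [-0.0013  0.0001 -1.    ] w 0.03041132775967397
.5444,.0683,.1218 tool cm [-0.03  0.04  0.56] |d| 0.5656419827209057
```

Release, rise, and withdraw clear of the top camera's view of the caddy.

{"name": "move_arm", "arguments": {"jaw": [2.4, 2.4, 2.4, 2.4, 4.5, 6, 6, 6, 6, 6, 6, 6], "dp": [[0, 0.03, 0.3], [0, 0, 0.15], [0, 0, 0.1], [0, 0, 0], [0, 0, 0], [0, 0, 0], [0, 0, 0], [0, 0, -1.5], [0, 0, -2.5], [0, 0, -2.5], [0, 1, -1.5], [0, 2, 0]], "turn": [[0, 0, 0], [0, 0, 0], [0, 0, 0], [0, 0, 0], [0, 0, 0], [0, 0, 0], [0, 0, 0], [0, 0, 0], [0, 0, 0], [0, 0, 0], [0, 0, 0], [0, 0, 0]]}}

```text
time_s: 41.57
position: [0.5376, 0.0958, 0.2062]
tool_rot: [[-0.959, -0.283, 0.007], [-0.283, 0.959, -0.001], [-0.007, -0.003, -1.0]]
ft_force: [-0.5, -0.1, -0.0]
grip_width: 0.0605
gripper_force: 0.0
```

{"name": "move_arm", "arguments": {"jaw": [6, 6, 6, 6, 6, 6, 6, 6, 6, 6], "dp": [[0.5, 3, 0], [0.5, 3.5, 0], [0.5, 3.5, 0], [0.5, 3.5, 0], [0.5, 3.5, 0], [0.5, 3.5, 0], [0.3, 2, 0], [0, 1, 0], [0, 0, 0], [0, 0, 0]], "turn": [[0, 0, 0], [0, 0, 0], [0, 0, 0], [0, 0, 0], [0, 0, 0], [0, 0, 0], [0, 0, 0], [0, 0, 0], [0, 0, 0], [0, 0, 0]]}}

```text
time_s: 42.4
position: [0.4376, 0.3123, 0.2026]
tool_rot: [[-0.958, -0.286, 0.0], [-0.286, 0.958, -0.0], [-0.0, -0.0, -1.0]]
ft_force: [0.3, -0.3, 0.1]
grip_width: 0.0603
gripper_force: 0.0
```

```bash
python3 - <<'E'
from h import *
np.set_printoptions(precision=4,suppress=True)
Z=np.load('clouds.npz'); ims={}
C={}
for n in('side','top'):
    im,d=cams.get_image(n); C[n]=cloud(n,d).reshape(-1,3); ims[n]=im
for k,(x,y,z,r) in {'round':(.579,-.055,.155,18),'square':(.5447,.0688,.140,16),'flask':(.4976,-.0105,.127,13.5),'pan_jar':(.4815,-.322,.124,22),'beaker':(.474,.067,.06,24),'dish':(.52,-.09,.0195,25)}.items():
  for n in C:
    o=[]
    for P in(Z[n].reshape(-1,3),C[n]):
      S=P[(np.hypot(P[:,0]-x,P[:,1]-y)<r/1000+.01)&(abs(P[:,2]-z-.001)<.0045)]
      if len(S)>3: o+=[len(S),S.mean(0)[:2],np.array(cv2.minEnclosingCircle((S[:,:2]*1000).astype(np.float32))[0])]
    print(k,n,*o)
a=cv2.resize(ims['side'][90:300,250:440,::-1],(380,420),interpolation=cv2.INTER_CUBIC);b=cv2.resize(ims['top'][150:360,250:440,::-1],(380,420),interpolation=cv2.INTER_CUBIC)
cv2.imwrite('pics/end.png',np.hstack([a,b]))
E
python3 g.py
```

```text
round side 132 [ 0.5806 -0.053 ] [581.0201 -54.7058]
round top 192 [ 0.5777 -0.0557] [577.8835 -55.3831] 192 [ 0.5777 -0.0559] [577.7341 -55.9887]
square side 138 [0.546  0.0698] [546.5432  68.8909]
square top 154 [0.5429 0.0683] [543.003   68.4461] 154 [0.5427 0.068 ] [543.0764  68.399 ]
flask side 89 [ 0.4988 -0.0093] [499.4703 -10.1917]
flask top 105 [ 0.4957 -0.0111] [495.8741 -10.9001] 112 [ 0.4964 -0.0107] [496.509  -10.7871]
pan_jar side
pan_jar top 289 [ 0.4803 -0.3214] [ 480.5095 -321.7618]
beaker side 101 [0.4765 0.0678] [478.1797  68.0673]
beaker top 83 [0.4736 0.0682] [472.9688  67.1152] 83 [0.4727 0.0677] [473.0411  66.7788]
dish side 83 [ 0.5276 -0.0879] [521.4534 -90.4586]
dish top 292 [ 0.518  -0.0912] [520.9473 -95.542 ] 290 [ 0.5181 -0.0909] [520.1773 -95.5266]
t 42.5 p [0.4379 0.3116 0.2025] yawY 106.49032783849913 zt [ 0.0001 -0.0003 -1.    ] w 0.05989664200011759
```

View pics/end.png

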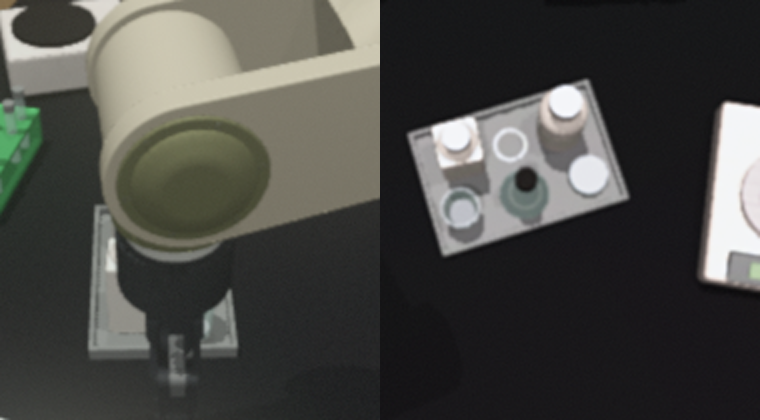

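The top view shows the round bottle, square bottle and flask back on their spots, all within 1 mm of where they started. The beaker and dish haven't moved, and the jar is within 1 mm of the pan's centre.

```bash
python3 -c "
from rig import ticket
print(ticket.close_job())"
```

```text
the job is handed in; nothing more can be done
None
```

The job is handed in at about 42 s: the jar stands in the middle of the balance pan, the two bottles and the flask are back within about 1 mm of their starting spots, and the beaker and dish were left where they were.

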